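# Hold a row of cartons against the spring stop for strapping

### The arm

A 6-joint arm with a two-finger parallel gripper is mounted at the origin on the work surface. World frame = base frame: x ahead of the robot, y to its left, z up, the work surface at z = 0. Lengths are in m, angles in rad, forces in N, time in s.
With the tool pointing down it reaches from about 0.25 to 0.775 m from the base axis. Payload 8.9 kg.
Tool frame: the origin (TCP) lies at the very end of the fingers, on their centre line; the grasp point (between the pads) lies 19 mm behind it; z points along the fingers, y is the direction in which the jaws open and shut (so a half turn about z gives the same grasp; the last joint's range is limited). The gripper opens to 85 mm and grips with 20 to 120 N. Pads are 22 mm wide; open, the fingers measure 114 mm over their backs; the gripper's body (76 mm by 85 mm) begins 54 mm behind the grasp point. The pads swing forward as they close: fully open they stand 13 mm farther back than shut.
Start: joints at [1.005, 0.291, -0.153, 1.127, 0, 1.431], TCP at [0.217, 0.478, 0.231] pointing down, gripper open.
Joint ranges: [-2.52, 2.52], [-0.91, 1.74], [-1.3, 1.37], [-1.96, 2.02], [-1.52, 1.47], [-3.14, 3.14]. Speed limits (rad/s): [2.22, 2.22, 2.79, 3.14, 3.14, 3.14].

### API

Orientations are given as a 3x3 rotation matrix whose columns are the frame's x, y, z axes.
In Python, from station import read_state, read_camera, camera_model, finish_job gives the robot as it stands.
- The arm moves only by the shell command python3 -m handwheel 'ROWS' [FORCE]. ROWS is JSON, one flat list of numbers, 7 for each row, row after row: the closure, from -1 (fully open) to 1 (shut), then the shift along the tool's x, y, z in units of 40 mm (1.0 is 40 mm), then the turn, a rotation vector about the tool's x, y, z in units of 5 degrees (1.0 is 5 degrees). A call has 1 to 20 rows; each row is the pose to reach, as a shift and turn from the pose commanded when the call began, along the tool's axes at that moment; what a row does not reach only later rows make up. A row lasts 1/8 s, in which the tool goes at most 62.5 mm and 10.7 degrees, less where a joint would pass 70% of its speed; a pose out of reach is approached as far as the arm can. A call with a gripper value outside its range is refused whole. The fingers move at their own pace and stop on an object; FORCE is the grip in N (left out, the last holds). Time passes only in rows, so rows that repeat a pose let the fingers close. It gives the time, the measured TCP pose, the force and the opening at its end, in the units of the state.
- read_state(): the state, without advancing time (a new reading comes with each control period).
- read_camera(name): name is "scene" or "top"; returns the picture (384x512x3 uint8, red, green, blue); there is no depth.
- camera_model(name): a dict with "fovy" (degrees; the focal length in pixels is half the picture's height over the tangent of half this angle, whatever the lens; pixels are square), "cx", "cy" (the principal point, pixels), "k1" (the pictures are not rectified: a ray, as slopes to the right and down, at radius r is drawn at 1 + k1 r^2 times it, then the intrinsics apply), "R" (3x3) and "t" (3): a world point X has camera coordinates R X + t. Camera axes: x right, y down, z forward; pixel columns grow to the right and rows downward; lengths in m; the calibration is good to about 2 mm. A picture is of the moment at which its call begins. camera_model takes no time and is no camera call.
- finish_job(): hands the job in, once; it reports no verdict.
The state is a dict: "t": time; "joints": joint angles; "dq": joint speeds; "joint_efforts": joint torques, N m; "position": TCP position; "tool_rot": TCP orientation; "ft_force": force on the tool from outside, world axes, zero at the start; "moment": the same for the moment, N m; "grip_width": finger opening in m.
Only numpy, scipy, OpenCV 4.12 (cv2) and the standard library are available. Lean on these libraries where they do the work, as an engineer would, in place of code of your own. Each camera call takes 0.05 s, during which the arm holds its last target.

### The job

Take the two white cartons out of the sealer's catch tray and set them flat on the strapping jig, one behind the other, end to end in line on its middle. Then press the row steadily against the spring stop so that the stop plate is pushed back about 20 mm (about 10 N, pointer between the two ridges), never to the end of its travel, and finish while still holding it pressed, so that a colleague can put the strap round; leave the tape roll, the tin and the brown carton where they are.

Things in the scene. Friction and masses are not known exactly. Their poses are not given: they have to be found in the camera images.
- carton_a_mid (a point): centre (half-way up) of one of two identical sealed white cartons, 90 long (its x) x 48 wide (its y) x 55 high (its z) mm, 0.10 to 0.20 kg; both start lying in the catch tray on its 4 mm thick floor, one towards each end
- carton_b_mid (a point): centre (half-way up) of the other carton, same size and axes
- tray: fixed steel catch tray of a carton sealer, 310 (x) x 200 (y) mm outside, walls 4 mm thick and 25 mm high, floor 4 mm thick; origin under its centre at table height. On its +y side a roller chute rises from 25 mm at the tray wall to 90 mm at the grey sealer, 300 x 240 mm and 218 mm high, whose face is 240 mm from the origin
- jig: fixed strapping jig: flat plywood bed 8 mm thick, y -55 to 55, x -140 to +200 mm; origin at table height under its middle line. +x runs along the row to the stop plate, whose face rests at x = 100. Cartons lie with their long side along x, one behind the other on y = 0, centres 35.5 mm above the origin. Grey spring housing at x 170 to 200, 63 mm high
- stop_face (a point): upright aluminium stop plate, 12 mm thick (x), 90 mm wide (y), top 66 mm above the table; point at the middle of its pressed face, 38 mm above the table; x points away from the cartons. Its steel pointer slides over the spring housing's top, where two light metal ridges 16 mm apart mark the right range
- stop (a joint): how far the stop plate is pushed back along the jig's +x, in m: 0 at rest, 0.035 at its end stop. Plain spring, 500 N/m without preload: 0.020 is 10 N, in the middle between the ridges (0.012, 6 N and 0.028, 14 N). It springs back when released
- tape_roll: bystander: roll of brown tape standing flat, 84 mm across, 45 mm high; origin under its centre
- clip_tin: bystander: closed steel tin, 56 mm across, 60 mm high; origin under its centre
- big_carton: bystander: brown carton 120 x 80 x 50 mm; origin under its centre
Mind the look-alikes: they are no part of the job. What is shaped like the part that bears carton_b_mid but blue or purple is not meant.

How it is judged:
By the outcome, as a careful person would: the job done as asked, in the order asked, and still so for the second after the job is handed in, while the arm keeps its last pose, push and grip.
It also fails if it takes over 67 s, if anything falls off the work surface, if the arm or the gripper's body presses on something with over 40 N, if the wrist force passes 120 N, or if a joint passes its speed limit or range.

## Working session

There is one attempt and no reset: what is moved stays moved. The work goes in short steps, Python scripts to look and compute and a shell command to move; the robot and the scene stay as the last step left them, time stands still between calls to the robot, and variables do not carry over. Pictures are saved under pics/ and viewed, and the job is handed in when it is done.

```bash
mkdir -p pics
python3 - <<'E'
from station import *
import cv2,numpy as np
print(read_state())
for n in("scene","top"):
    im=read_camera(n); cv2.imwrite(f"pics/{n}0.png",im[:,:,::-1]); print(n,camera_model(n))
E
```

```text
{'t': 0.0, 'joints': array([ 1.00469133e+00,  2.91273437e-01, -1.54136588e-01,  1.12668785e+00,
       -2.57014732e-05,  1.43150920e+00]), 'dq': array([-0.00136994, -0.00054691,  0.00024768,  0.00093776, -0.00293178,
        0.00074062]), 'joint_efforts': array([ 9.78791941e-04, -5.37145042e+01,  3.31370151e+01,  1.60757813e-02,
       -1.54478244e-04,  4.88461154e-06]), 'position': array([0.21709722, 0.47752689, 0.23073203]), 'tool_rot': array([[-9.10287638e-01,  4.13975795e-01, -6.76390456e-04],
       [ 4.13976318e-01,  9.10286972e-01, -1.11228489e-03],
       [ 1.55250398e-04, -1.29250882e-03, -9.99999153e-01]]), 'ft_force': array([-0.85190553,  0.06729042, -0.358095  ]), 'moment': array([ 0.03007193,  0.02685826, -0.03358674]), 'grip_width': 0.08523803486010759}
scene {'fovy': 55.160834305191344, 'cx': 249.86996230194038, 'cy': 183.54363136188095, 'k1': -0.08200901365267013, 'R': array([[ 0.58164487,  0.81341571,  0.00664246],
       [ 0.54922608, -0.38668249, -0.74082884],
       [-0.60003329,  0.43454751, -0.67166101]]), 't': array([-0.34904596, -0.23638242,  1.32220966])}
top {'fovy': 43.741417339918144, 'cx': 249.15031479998322, 'cy': 193.51025669195917, 'k1': 0.03704132517996418, 'R': array([[-2.70829901e-02, -9.99632974e-01,  6.55270908e-04],
       [-9.88025585e-01,  2.66688953e-02, -1.51967804e-01],
       [ 1.51894553e-01, -4.76316696e-03, -9.88385227e-01]]), 't': array([0.05496384, 0.56336782, 1.42289624])}
```

View pics/scene0.png

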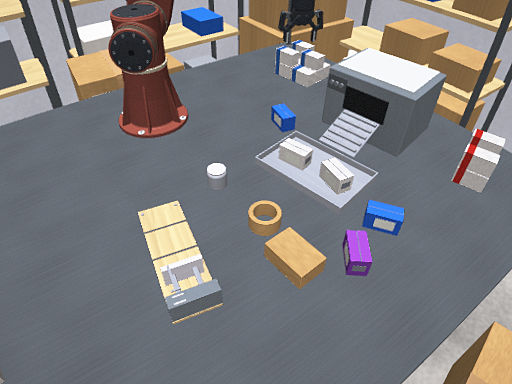

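View pics/top0.png

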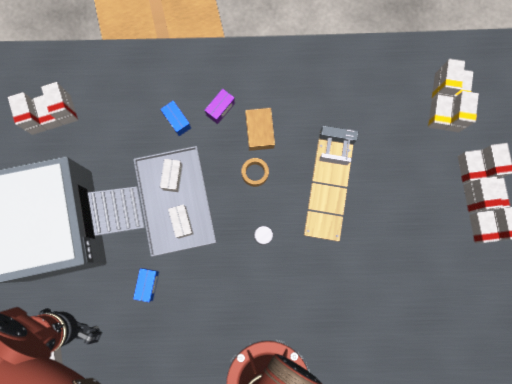

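The top view shows the two white cartons in the tray at about (171,175) and (180,221). The jig runs from (323,240) up to its housing at (338,133). The tin is at (264,235), the tape at (255,171) and the brown carton at (260,128). I'll zoom in to pick corners.

```bash
cat > h.py <<'E'
from station import *
import cv2,numpy as np
from scipy.optimize import least_squares
def K(n):
    m=camera_model(n); f=192/np.tan(np.radians(m["fovy"]/2)); return m,f
def proj(n,X):
    m,f=K(n); c=np.atleast_2d(X)@m["R"].T+m["t"]; s=c[:,:2]/c[:,2:]
    s=s*(1+m["k1"]*(s**2).sum(1,keepdims=True)); return s*f+[m["cx"],m["cy"]]
def at(n,u,v,z):
    m,f=K(n); d=np.array([u-m["cx"],v-m["cy"]])/f; s=d.copy()
    for _ in range(20): s=d/(1+m["k1"]*(s@s))
    R=m["R"];o=-R.T@m["t"]; r=R.T@np.array([s[0],s[1],1]); return o+r*(z-o[2])/r[2]
def crop(im,x0,y0,x1,y1,k,name):
    cv2.imwrite("pics/"+name,cv2.resize(im[y0:y1,x0:x1],None,fx=k,fy=k,interpolation=cv2.INTER_CUBIC)[...,::-1] if im is not None else 0)
E
python3 - <<'E'
from h import *
t=cv2.imread("pics/top0.png")[...,::-1]; s=cv2.imread("pics/scene0.png")[...,::-1]
crop(t,125,140,225,260,5,"t_tray.png"); crop(t,295,115,365,250,4,"t_jig.png")
crop(s,250,120,385,210,5,"s_tray.png"); crop(s,130,190,230,330,4,"s_jig.png")
E
```

```text
(no output)
```

View pics/t_tray.png

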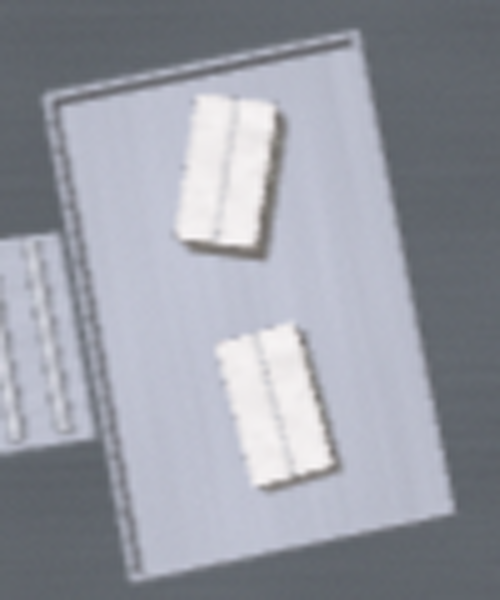

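View pics/t_jig.png

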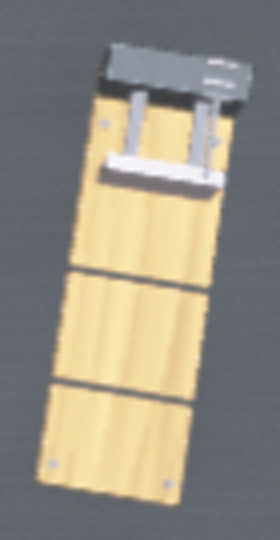

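View pics/s_tray.png

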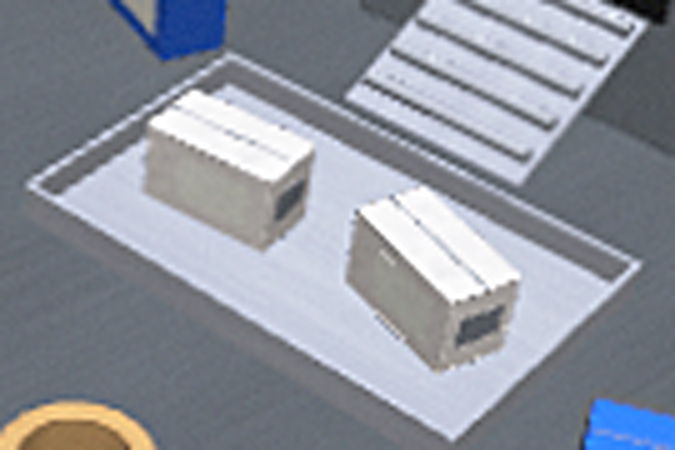

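View pics/s_jig.png

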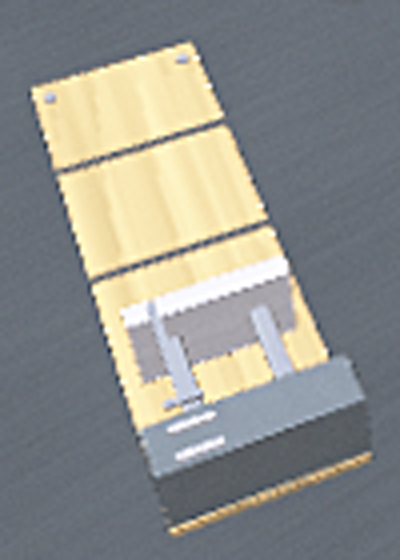

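```bash
cat >> h.py <<'E'
def un(p,x0,y0,k): return (np.array(p,float)+.5)/k-.5+[x0,y0]
def pts(x,y,th,L):
    c,s=np.cos(th),np.sin(th); L=np.array(L,float)
    return np.c_[x+c*L[:,0]-s*L[:,1],y+s*L[:,0]+c*L[:,1],L[:,2]]
def fit(obs,x0):
    # obs: list of (cam,pixels,local pts)
    def r(p): return np.concatenate([(proj(n,pts(*p,L))-px).ravel() for n,px,L in obs])
    s=least_squares(r,x0); return s.x,r(s.x).reshape(-1,2)
E
python3 - <<'E'
from h import *
np.set_printoptions(precision=4,suppress=True)
T=lambda p:un(p,125,140,5)
S=lambda p:un(p,250,120,5)
c1t=T([(197,95),(275,102),(262,248),(176,236)]);c2t=T([(217,344),(297,322),(334,466),(260,488)])
cLs=S([(185,90),(315,150),(263,180),(148,125)]);cRs=S([(423,187),(520,283),(453,303),(357,210)])
for nm,n,c in(("1","top",c1t),("2","top",c2t),("L","scene",cLs),("R","scene",cRs)):
    W=np.array([at(n,*p,.059) for p in c]); d=np.linalg.norm(W-np.roll(W,-1,0),axis=1)
    print(nm,W[:,:2].tolist(),W.mean(0),d)
J=lambda p:un(p,295,115,4); Q=lambda p:un(p,130,190,4)
jt=J([(37,480),(180,504)]); js=Q([(33,88),(190,42),(168,535),(371,458)])
L4=np.array([(-.14,.055,.008),(-.14,-.055,.008),(.2,.055,.008),(.2,-.055,.008)])
for p in jt: print("jt",at("top",*p,.008))
for p in js: print("js",at("scene",*p,.008))
# tin, roll, box
print("tin",at("top",264,235,.06),"roll",at("top",255,171,.045),"box",at("top",260,128,.05))
E
```

```text
1 [[0.6772960532428527, 0.2973955144824347], [0.6716711678130458, 0.24977691091396323], [0.5813169737583774, 0.2581366527149493], [0.5900929092706299, 0.31015419351475254]] [0.6301 0.2789 0.059 ] [0.0479 0.0907 0.0528 0.0881]
2 [[0.5234199573779624, 0.2854304819131692], [0.5354782621645031, 0.23723772642178836], [0.44801712817392625, 0.21565723817845467], [0.4361274144367127, 0.25987096991478975]] [0.4858 0.2495 0.059 ] [0.0497 0.0901 0.0458 0.091 ]
L [[0.4331873723155645, 0.2586045123951714], [0.5250711588082436, 0.28264762974955676], [0.5291098047521235, 0.23767742816139098], [0.4485627548395874, 0.21668860548458685]] [0.484  0.2489 0.059 ] [0.095  0.0452 0.0832 0.0446]
R [[0.5876751393417748, 0.310162553184877], [0.6794265420041292, 0.29280688292185736], [0.6696722029954819, 0.25022198145924374], [0.5810697028296775, 0.2633877793307651]] [0.6295 0.2791 0.059 ] [0.0934 0.0437 0.0896 0.0472]
jt [ 0.4367 -0.1263  0.008 ]
jt [ 0.4154 -0.2357  0.008 ]
js [ 0.4135 -0.2322  0.008 ]
js [ 0.4348 -0.1263  0.008 ]
js [ 0.7477 -0.3017  0.008 ]
js [ 0.77   -0.1931  0.008 ]
tin [ 0.4355 -0.0012  0.06  ] roll [0.634  0.0198 0.045 ] box [0.7689 0.0004 0.05  ]
```

```bash
cat > fit0.py <<'E'
from h import *
np.set_printoptions(precision=4,suppress=True)
T=lambda p:un(p,125,140,5)
S=lambda p:un(p,250,120,5)
c1t=T([(197,95),(275,102),(262,248),(176,236)]);c2t=T([(217,344),(297,322),(334,466),(260,488)])
cLs=S([(185,90),(315,150),(263,180),(148,125)]);cRs=S([(423,187),(520,283),(453,303),(357,210)])
z=.059
L=np.array([(.045,.024,z),(.045,-.024,z),(-.045,-.024,z),(-.045,.024,z)])
Ls=L[[3,0,1,2]]
for nm,a,b,g in(("far",c1t,cRs,(.63,.279,-.1)),("near",c2t,cLs,(.485,.249,.25))):
    for o in([("top",a,L),("scene",b,Ls)],[("top",a,L)],[("scene",b,Ls)]):
        x,r=fit(o,g); print(nm,x,np.degrees(x[2]),"rms",np.sqrt((r**2).mean()))
J=lambda p:un(p,295,115,4); Q=lambda p:un(p,130,190,4)
jt=J([(37,480),(180,504)]); js=Q([(33,88),(190,42),(168,535),(371,458)])
A=np.array([(-.14,.055,.008),(-.14,-.055,.008)]);B=np.array([(-.14,-.055,.008),(-.14,.055,.008),(.2,-.055,.008),(.2,.055,.008)])
# stop plate top front edge ends in scene, top
for o in([("top",jt,A),("scene",js,B)],[("scene",js,B)]):
    x,r=fit(o,(.55,-.2,-.19));print("jig",x,np.degrees(x[2]),np.sqrt((r**2).mean()))
E
python3 fit0.py
```

```text
far [ 0.6299  0.2789 -0.1402] -8.031261267757802 rms 0.45200260957151855
far [ 0.6301  0.2789 -0.1237] -7.087586516880486 rms 0.4352532987349877
far [ 0.6295  0.2792 -0.1596] -9.144049313456991 rms 0.3580948637007568
near [0.485  0.2491 0.2556] 14.646304410631478 rms 0.5770236768275218
near [0.4858 0.2495 0.2613] 14.973708966820661 rms 0.24958109756800348
near [0.4839 0.249  0.2458] 14.086037617542472 rms 0.7050214272203544
jig [ 0.5627 -0.2078 -0.1993] -11.419666134848576 0.31353105192695757
jig [ 0.5625 -0.2074 -0.2011] -11.520289031549074 0.2850639106047896
```

```bash
cat >> h.py <<'E'
from scipy.spatial.transform import Rotation as Ro
JIG=(.5627,-.2078,-.1993)
def jig(x,y=0): return pts(*JIG,[(x,y,0)])[0][:2]
def go(x,y,z,yaw,start=None):
    """yaw of tool x, deg; prints shift & turn units"""
    s=read_state(); R=np.array(s["tool_rot"]); p=np.array(s["position"])
    c,n=np.cos(np.radians(yaw)),np.sin(np.radians(yaw))
    Rt=np.array([[c,n,0],[n,-c,0],[0,0,-1.]])
    d=R.T@(np.array([x,y,z])-p)/.04; w=Ro.from_matrix(R.T@Rt).as_rotvec(degrees=True)/5
    print("t",round(s["t"],3),"shift",d.round(3),"turn",w.round(3))
E
python3 - <<'E'
from h import *
def box(x0,x1,y0,y1,z0,z1): return [(x,y,z) for x in(x0,x1) for y in(y0,y1) for z in(z0,z1)]
out=[]
for n,c,k in(("top",(295,115,365,250),4),("scene",(130,190,230,330),4)):
    im=cv2.imread(f"pics/{n}0.png"); im=cv2.resize(im[c[1]:c[3],c[0]:c[2]],None,fx=k,fy=k)
    for B,col in((box(-.14,.2,-.055,.055,0,.008),(0,0,255)),(box(.1,.112,-.045,.045,.01,.066),(0,160,0)),(box(.17,.2,-.055,.055,.008,.063),(255,0,0))):
        P=(proj(n,pts(*JIG,B))-[c[0],c[1]]+.5)*k-.5
        for i in range(8):
            for b in(1,2,4):
                if not i&b: cv2.line(im,tuple(P[i].round().astype(int).tolist()),tuple(P[i|b].round().astype(int).tolist()),col,1)
    out.append(im)
H=max(o.shape[0] for o in out); out=[cv2.copyMakeBorder(o,0,H-o.shape[0],0,0,0) for o in out]
cv2.imwrite("pics/ov.png",np.hstack(out))
print("A at jig50",jig(.05),"B",jig(-.05)); go(.6299,.2789,.12,172)
E
```

```text
A at jig50 [ 0.61171027 -0.21769916] B [ 0.51368973 -0.19790084]
t 0.1 shift [-11.451  -0.247   2.768] turn [-0.013 -0.004 -3.291]
```

View pics/ov.png

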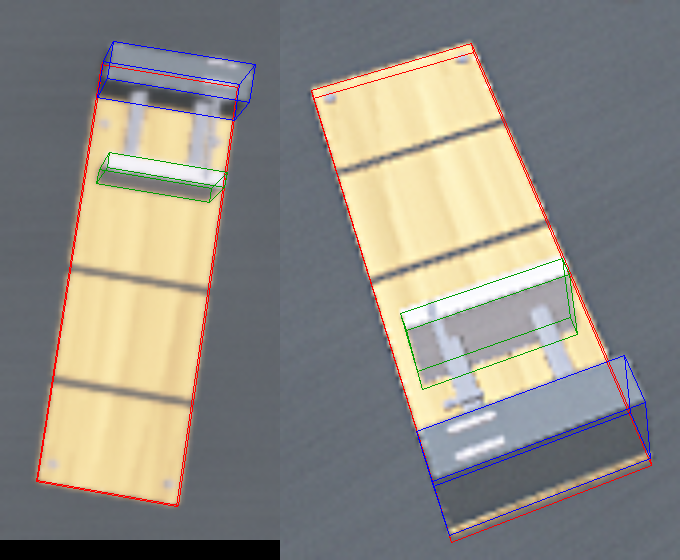

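The overlay matches in both views: jig bed, stop plate and housing all line up. I'm moving above the far carton.

```bash
python3 -m handwheel '[-1,-6,-0.1,0.6,0,0,-1.6, -1,-6,-0.1,0.6,0,0,-1.6, -1,-6,-0.1,0.6,0,0,-1.6, -1,-6,-0.1,0.6,0,0,-1.6, -1,-11.45,-0.25,2.5,0,0,-3.3, -1,-11.45,-0.25,2.5,0,0,-3.3, -1,-11.45,-0.25,2.5,0,0,-3.3, -1,-11.45,-0.25,2.5,0,0,-3.3, -1,-11.45,-0.25,2.5,0,0,-3.3, -1,-11.45,-0.25,2.5,0,0,-3.3]' 40
python3 - <<'E'
from h import *
go(.6299,.2789,.014,172)
E
```

```text
t: 1.35
position: [0.6295, 0.2792, 0.1308]
tool_rot: [[-0.99, 0.139, -0.001], [0.139, 0.99, -0.0], [0.001, -0.0, -1.0]]
ft_force: [0.8, 0.8, 0.2]
grip_width: 0.0856
t 1.35 shift [-0.014 -0.005  2.921] turn [-0.004 -0.014  0.007]
```

```bash
python3 -m handwheel '[-1,0,0,1,0,0,0, -1,0,0,2,0,0,0, -1,0,0,2.5,0,0,0, -1,0,0,2.9,0,0,0, -1,0,0,2.9,0,0,0]' 40; python3 -m handwheel '[1,0,0,0,0,0,0, 1,0,0,0,0,0,0, 1,0,0,0,0,0,0, 1,0,0,0,0,0,0, 1,0,0,0,0,0,0, 1,0,0,0,0,0,0]' 40;python3 - <<'E'
from h import *
im=read_camera("scene");crop(im,250,60,400,210,4,"g1.png")
E
```

```text
t: 1.98
position: [0.6291, 0.2796, 0.0149]
tool_rot: [[-0.991, 0.137, -0.001], [0.137, 0.991, -0.0], [0.001, -0.001, -1.0]]
ft_force: [0.3, -1.2, 0.4]
grip_width: 0.0854
t: 2.72
position: [0.6309, 0.2795, 0.0166]
tool_rot: [[-0.99, 0.138, 0.002], [0.138, 0.99, 0.001], [-0.002, 0.001, -1.0]]
ft_force: [-0.1, -0.5, 7.1]
grip_width: 0.0476
```

View pics/g1.png

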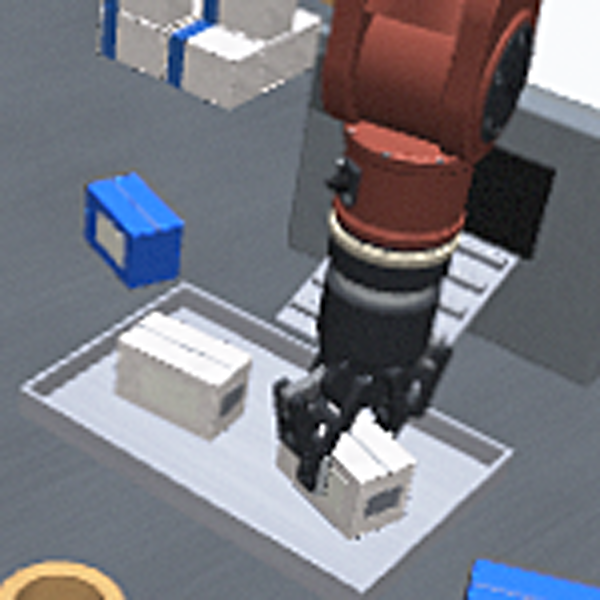

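```bash
python3 -m handwheel '[1,0,0,-1,0,0,0, 1,0,0,-2,0,0,0, 1,0,0,-3,0,0,0, 1,0,0,-3.5,0,0,0, 1,0,0,-3.5,0,0,0]' 40;python3 - <<'E'
from h import *
im=read_camera("scene");crop(im,250,30,400,180,4,"g2.png")
go(*jig(.048),.10,168.58)
E
```

```text
t: 3.4
position: [0.6311, 0.2795, 0.157]
tool_rot: [[-0.99, 0.138, 0.003], [0.138, 0.99, 0.001], [-0.003, 0.001, -1.0]]
ft_force: [0.1, 0.5, -2.2]
grip_width: 0.0474
t 3.45 shift [ -1.211 -12.364   1.38 ] turn [0.003 0.006 0.692]
```

View pics/g2.png

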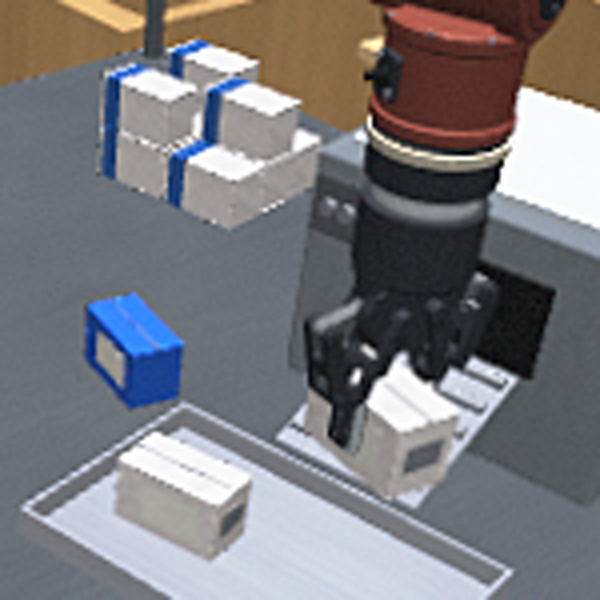

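The carton is held level at its middle. I'm carrying it to the jig.

```bash
python3 -m handwheel '[1,-0.2,-2,0,0,0,0.1, 1,-0.4,-4,0,0,0,0.2, 1,-0.6,-6,0,0,0,0.3, 1,-0.8,-8,0,0,0,0.5, 1,-1,-10,0,0,0,0.6, 1,-1.2,-11.5,0,0,0,0.7, 1,-1.2,-12.36,0.5,0,0,0.7, 1,-1.2,-12.36,1.3,0,0,0.7, 1,-1.2,-12.36,1.3,0,0,0.7, 1,-1.2,-12.36,1.3,0,0,0.7]' 40;python3 - <<'E'
from h import *
im=read_camera("top");crop(im,275,95,385,250,4,"p1t.png")
im=read_camera("scene");crop(im,110,150,260,330,3,"p1s.png")
go(*jig(.048),.02,168.58)
E
```

```text
t: 4.7
position: [0.6081, -0.2169, 0.1016]
tool_rot: [[-0.98, 0.2, -0.003], [0.2, 0.98, 0.002], [0.003, 0.001, -1.0]]
ft_force: [0.5, 0.5, -1.5]
grip_width: 0.0476
t 4.8 shift [-0.016 -0.035  2.085] turn [ 0.006 -0.002  0.005]
```

View pics/p1s.png

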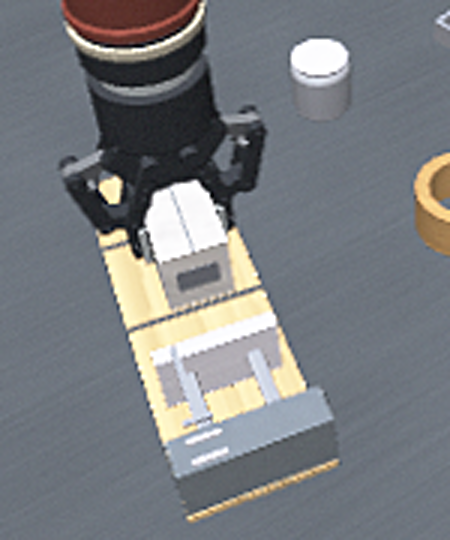

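View pics/p1t.png

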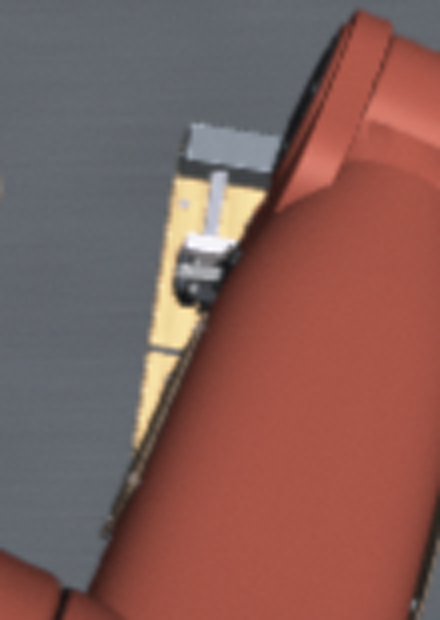

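```bash
python3 -m handwheel '[1,0,-0.03,0.8,0,0,0, 1,0,-0.03,1.5,0,0,0, 1,0,-0.03,1.9,0,0,0, 1,0,-0.03,2,0,0,0, 1,0,-0.03,2.03,0,0,0, 1,0,-0.03,2.03,0,0,0]' 40;python3 - <<'E'
from h import *
go(*jig(.048),.02,168.58)
E
```

```text
t: 5.55
position: [0.6096, -0.2185, 0.0231]
tool_rot: [[-0.98, 0.198, 0.001], [0.198, 0.98, -0.001], [-0.001, -0.0, -1.0]]
ft_force: [0.3, 0.1, -2.1]
grip_width: 0.0476
t 5.55 shift [0.003 0.029 0.077] turn [-0.005  0.016 -0.005]
```

```bash
python3 -m handwheel '[1,0,0,0.04,0,0,0, 1,0,0,0.07,0,0,0, 1,0,0,0.09,0,0,0, 1,0,0,0.09,0,0,0]' 40
```

```text
t: 6.05
position: [0.6094, -0.2185, 0.0205]
tool_rot: [[-0.98, 0.199, 0.001], [0.199, 0.98, -0.001], [-0.002, -0.0, -1.0]]
ft_force: [-6.0, 2.3, 16.7]
grip_width: 0.0477
```

```bash
python3 -m handwheel '[1,0,0,-0.03,0,0,0, 1,0,0,-0.03,0,0,0, -1,0,0,-0.03,0,0,0, -1,0,0,-0.03,0,0,0, -1,0,0,-0.03,0,0,0, -1,0,0,-0.03,0,0,0, -1,0,0,-0.03,0,0,0]' 40; python3 -m handwheel '[-1,0,0,-1,0,0,0, -1,0,0,-2,0,0,0, -1,0,0,-3.3,0,0,0, -1,0,0,-3.3,0,0,0]'
python3 - <<'E'
from h import *
im=read_camera("scene");crop(im,110,150,260,330,4,"p2s.png")
go(.485,.2491,.10,194.65)
E
```

```text
t: 6.92
position: [0.609, -0.2183, 0.0197]
tool_rot: [[-0.98, 0.199, -0.0], [0.199, 0.98, 0.0], [0.0, -0.0, -1.0]]
ft_force: [-0.5, -0.1, 0.4]
grip_width: 0.0853
t: 7.42
position: [0.6115, -0.2194, 0.1563]
tool_rot: [[-0.98, 0.198, 0.007], [0.198, 0.98, -0.003], [-0.008, -0.002, -1.0]]
ft_force: [0.5, 0.3, -1.0]
grip_width: 0.0852
t 7.475 shift [ 5.396 10.845  1.312] turn [-0.022  0.041 -5.221]
```

View pics/p2s.png

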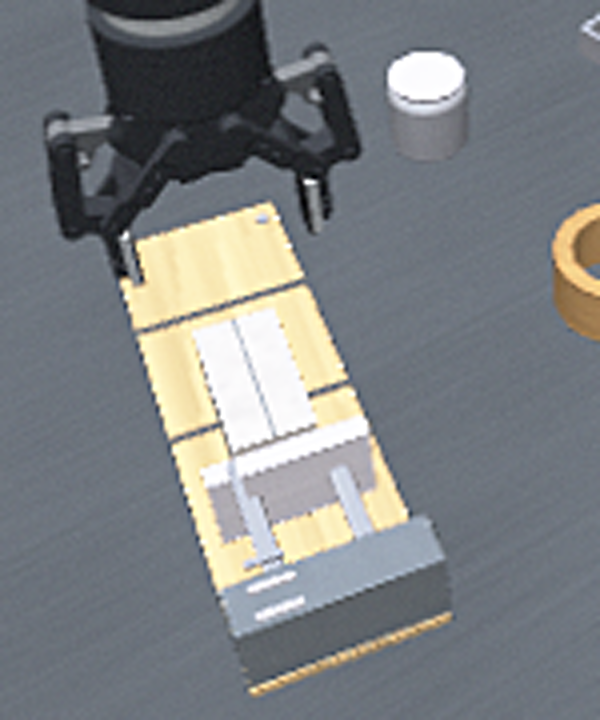

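Carton one is flat on the jig's middle, just short of the stop. Next is the near carton.

```bash
python3 -m handwheel '[-1,1,2,0,0,0,-1, -1,2,4,0,0,0,-2, -1,3,6,0,0,0,-3, -1,4,8,0,0,0,-4, -1,5.4,10,0,0,0,-5.2, -1,5.4,10.85,0.6,0,0,-5.22, -1,5.4,10.85,1.2,0.02,0.02,-5.22, -1,5.4,10.85,1.2,0.02,0.02,-5.22, -1,5.4,10.85,1.2,0.02,0.02,-5.22]' 40
python3 - <<'E'
from h import *
im=read_camera("top");crop(im,295,115,365,250,4,"p3t.png")
go(.485,.2491,.014,194.65)
E
```

```text
t: 8.6
position: [0.4804, 0.2524, 0.1011]
tool_rot: [[-0.966, -0.257, -0.006], [-0.257, 0.966, -0.003], [0.007, -0.001, -1.0]]
ft_force: [-0.1, -0.1, 0.5]
grip_width: 0.0854
t 8.65 shift [-0.083 -0.062  2.198] turn [-0.02  -0.061  0.035]
```

View pics/p3t.png

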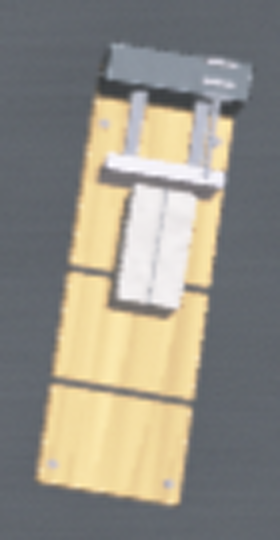

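```bash
python3 - <<'E'
from h import *
P=[(133,184),(197,192),(181,308),(117,300)]
W=np.array([at("top",*un(p,295,115,4),.063) for p in P])[:,:2]
c,s=np.cos(JIG[2]),np.sin(JIG[2]); print(((W-JIG[:2])@np.array([[c,-s],[s,c]])*1000).round(1))
E
python3 -m handwheel '[-1,-0.08,-0.06,0.8,0,-0.06,0.03, -1,-0.08,-0.06,1.6,0,-0.06,0.03, -1,-0.08,-0.06,2.1,0,-0.06,0.03, -1,-0.08,-0.06,2.18,0,-0.06,0.03, -1,-0.08,-0.06,2.18,0,-0.06,0.03]' 40;python3 -m handwheel '[1,0,0,0,0,0,0, 1,0,0,0,0,0,0, 1,0,0,0,0,0,0, 1,0,0,0,0,0,0, 1,0,0,0,0,0,0, 1,0,0,0,0,0,0]' 40;python3 -m handwheel '[1,0,0,-1,0,0,0, 1,0,0,-2,0,0,0, 1,0,0,-3,0,0,0, 1,0,0,-3.5,0,0,0, 1,0,0,-3.5,0,0,0]' 40;python3 - <<'E'
from h import *
im=read_camera("scene");crop(im,200,30,350,180,4,"g3.png")
go(*jig(-.05),.10,168.58)
E
```

```text
[[ 91.1  23.2]
 [ 93.2 -25.7]
 [  2.5 -26.5]
 [  0.3  21.9]]
t: 9.28
position: [0.4875, 0.2477, 0.0169]
tool_rot: [[-0.968, -0.249, 0.004], [-0.249, 0.968, -0.001], [-0.003, -0.001, -1.0]]
ft_force: [-0.3, 0.2, 0.4]
grip_width: 0.0857
t: 10.02
position: [0.4876, 0.2486, 0.0173]
tool_rot: [[-0.968, -0.25, 0.005], [-0.25, 0.968, -0.0], [-0.005, -0.001, -1.0]]
ft_force: [-1.2, -1.5, 6.4]
grip_width: 0.0473
t: 10.65
position: [0.4874, 0.2488, 0.1578]
tool_rot: [[-0.968, -0.251, 0.006], [-0.251, 0.968, 0.0], [-0.006, -0.001, -1.0]]
ft_force: [-0.0, -0.1, -2.8]
grip_width: 0.0475
t 10.7 shift [  2.145 -10.971   1.418] turn [-4.000e-03  4.700e-02  5.185e+00]
```

View pics/g3.png

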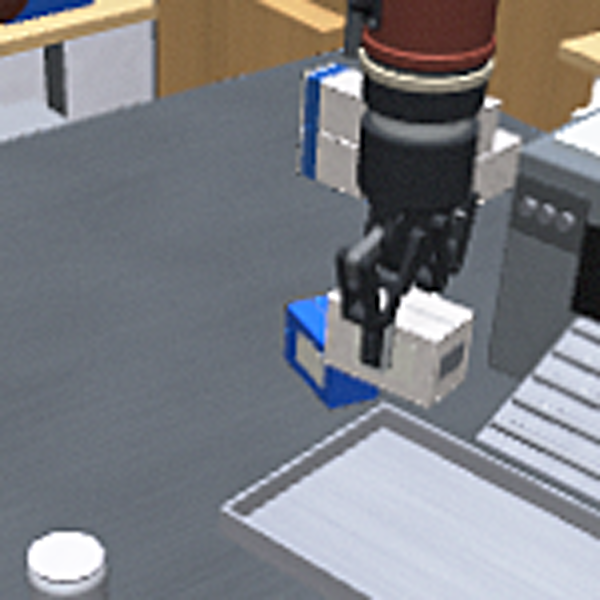

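Carton two is held. In jig coordinates, carton one sits at about x = 47 mm, y = -2 mm, with yaw under 1°. I'm carrying the second one over.

```bash
python3 -m handwheel '[1,0.4,-2,0,0,0.05,1, 1,0.8,-4,0,0,0.05,2, 1,1.2,-6,0,0,0.05,3, 1,1.6,-8,0,0,0.05,4, 1,2,-10,0,0,0.05,5, 1,2.15,-10.97,0.5,0,0.05,5.19, 1,2.15,-10.97,1.3,0,0.05,5.19, 1,2.15,-10.97,1.3,0,0.05,5.19, 1,2.15,-10.97,1.3,0,0.05,5.19]' 40;python3 - <<'E'
from h import *
im=read_camera("scene");crop(im,110,120,260,330,3,"p4s.png")
go(*jig(-.05,-.001),.0245,168.58)
E
```

```text
t: 11.82
position: [0.5119, -0.198, 0.1028]
tool_rot: [[-0.98, 0.2, -0.004], [0.2, 0.98, 0.001], [0.004, 0.001, -1.0]]
ft_force: [-0.3, -0.2, -0.9]
grip_width: 0.0476
t 11.875 shift [-0.04  -0.037  1.982] turn [ 0.005 -0.036 -0.013]
```

View pics/p4s.png

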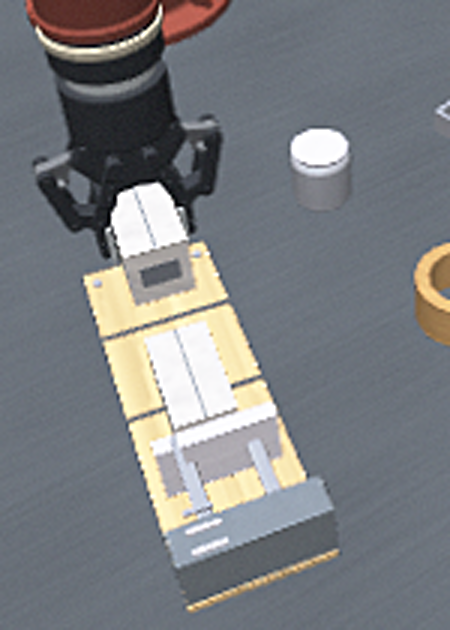

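```bash
python3 -m handwheel '[1,-0.04,-0.04,0.8,0,-0.03,0, 1,-0.04,-0.04,1.5,0,-0.03,0, 1,-0.04,-0.04,1.9,0,-0.03,0, 1,-0.04,-0.04,1.98,0,-0.03,0, 1,-0.04,-0.04,2.01,0,-0.03,0, 1,-0.04,-0.04,2.03,0,-0.03,0, 1,-0.04,-0.04,2.03,0,-0.03,0]' 40;python3 - <<'E'
from h import *
im=read_camera("scene");crop(im,110,120,260,330,3,"p5s.png")
go(*jig(-.05,-.001),.0215,168.58)
E
```

```text
t: 12.75
position: [0.5149, -0.2001, 0.0242]
tool_rot: [[-0.98, 0.199, 0.002], [0.199, 0.98, -0.002], [-0.003, -0.001, -1.0]]
ft_force: [0.2, -0.6, -0.9]
grip_width: 0.0478
t 12.8 shift [0.037 0.024 0.064] turn [-0.011  0.029 -0.009]
```

View pics/p5s.png

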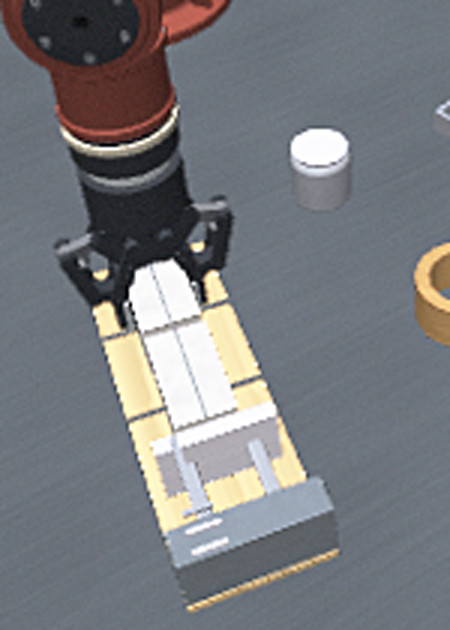

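```bash
python3 -m handwheel '[1,0.03,0.02,0.04,0,0.03,0, 1,0.03,0.02,0.06,0,0.03,0, 1,0.03,0.02,0.06,0,0.03,0]' 40; python3 -m handwheel '[-1,0,0,0,0,0,0, -1,0,0,0,0,0,0, -1,0,0,0,0,0,0, -1,0,0,0,0,0,0, -1,0,0,0,0,0,0]'; python3 -m handwheel '[-1,0,0,-1,0,0,0, -1,0,0,-2,0,0,0, -1,0,0,-2.5,0,0,0, -1,0,0,-2.5,0,0,0]'
python3 - <<'E'
from h import *
im=read_camera("scene");crop(im,110,120,260,330,3,"p6s.png")
go(*jig(-.128,-.0015),.10,168.58)
go(*jig(-.128,-.0015),.025,168.58)
E
```

```text
t: 13.18
position: [0.5133, -0.1988, 0.0215]
tool_rot: [[-0.98, 0.199, -0.001], [0.199, 0.98, -0.001], [0.001, -0.001, -1.0]]
ft_force: [-2.5, 1.7, 4.5]
grip_width: 0.0476
t: 13.8
position: [0.5135, -0.1989, 0.0212]
tool_rot: [[-0.98, 0.199, -0.001], [0.199, 0.98, -0.001], [0.001, -0.001, -1.0]]
ft_force: [-0.1, -0.1, 0.5]
grip_width: 0.0855
t: 14.3
position: [0.5146, -0.1994, 0.1226]
tool_rot: [[-0.98, 0.199, 0.002], [0.199, 0.98, -0.002], [-0.002, -0.002, -1.0]]
ft_force: [0.3, 0.2, -0.6]
grip_width: 0.0854
t 14.35 shift [ 1.958 -0.012  0.533] turn [-0.012  0.001 -0.007]
t 14.35 shift [ 1.959 -0.01   2.408] turn [-0.012  0.001 -0.007]
```

View pics/p6s.png

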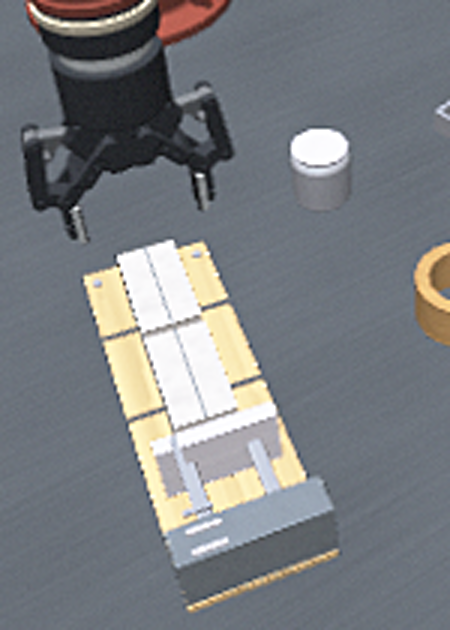

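```bash
python3 -m handwheel '[0.5,1,0,0,0,0,0, 0.5,1.96,0,0,0,0,0, 0.5,1.96,0,0,0,0,0, 0.5,1.96,-0.01,0.7,0,0,0, 0.5,1.96,-0.01,1.4,0,0,0, 0.5,1.96,-0.01,2.1,0,0,0, 0.5,1.96,-0.01,2.4,0,0,0, 0.5,1.96,-0.01,2.4,0,0,0]';python3 - <<'E'
from h import *
im=read_camera("scene");crop(im,110,120,260,330,3,"p7s.png")
go(*jig(-.105,-.0015),.025,168.58)
E
```

```text
t: 15.35
position: [0.4363, -0.1834, 0.0245]
tool_rot: [[-0.98, 0.198, -0.002], [0.198, 0.98, 0.0], [0.002, -0.0, -1.0]]
ft_force: [1.0, -0.4, 1.0]
grip_width: 0.0213
t 15.4 shift [-0.58  -0.003  0.006] turn [-0.007 -0.013 -0.006]
```

View pics/p7s.png

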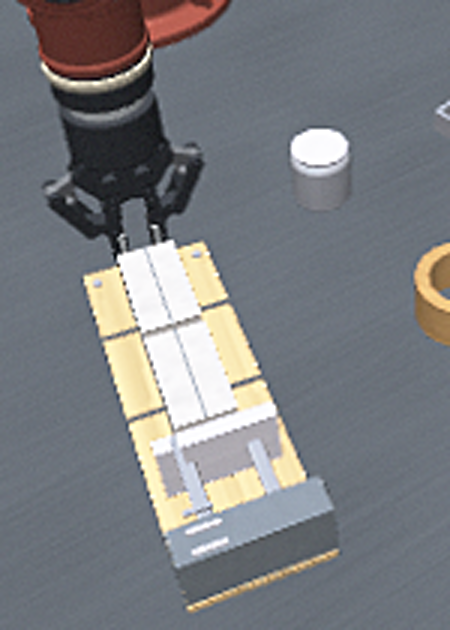

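Both fingers are centred behind the rear carton. I'll push forward slowly until the row meets the stop.

```bash
python3 -m handwheel '[0.5,-0.15,0,0,0,0,0, 0.5,-0.3,0,0,0,0,0, 0.5,-0.4,0,0,0,0,0, 0.5,-0.5,0,0,0,0,0, 0.5,-0.6,0,0,0,0,0, 0.5,-0.7,0,0,0,0,0, 0.5,-0.8,0,0,0,0,0, 0.5,-0.8,0,0,0,0,0]';python3 - <<'E'
from h import *
im=read_camera("scene");crop(im,110,120,260,330,3,"p8s.png")
s=read_state();print(s["ft_force"])
for x in(-.09,-.085,-.08,-.071): go(*jig(x,-.0015),.025,168.58)
E
```

```text
t: 16.4
position: [0.4683, -0.1902, 0.0252]
tool_rot: [[-0.98, 0.199, -0.001], [0.199, 0.98, -0.001], [0.0, -0.001, -1.0]]
ft_force: [0.1, -0.3, 0.2]
grip_width: 0.022
[-0.56740249  0.32640512  0.17938559]
t 16.45 shift [-0.155 -0.002  0.005] turn [-0.009 -0.006 -0.006]
t 16.45 shift [-0.28  -0.002  0.005] turn [-0.009 -0.006 -0.006]
t 16.45 shift [-0.405 -0.002  0.005] turn [-0.009 -0.006 -0.006]
t 16.45 shift [-0.63  -0.002  0.005] turn [-0.009 -0.006 -0.006]
```

View pics/p8s.png

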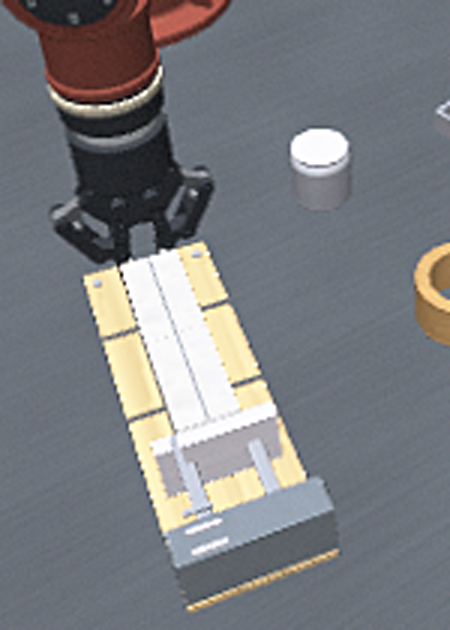

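The row has closed up and is now in line near the stop. I'm pushing on in small steps and watching the force.

```bash
for i in 1; do python3 -m handwheel '[0.5,-0.05,0,0,0,0,0, 0.5,-0.1,0,0,0,0,0, 0.5,-0.15,0,0,0,0,0, 0.5,-0.2,0,0,0,0,0, 0.5,-0.25,0,0,0,0,0, 0.5,-0.25,0,0,0,0,0, 0.5,-0.25,0,0,0,0,0]'; done;python3 - <<'E'
from h import *
c,s=np.cos(JIG[2]),np.sin(JIG[2])
st=read_state();d=st["position"][:2]-np.array(JIG[:2]);print("jig x,y",d@[c,s],d@[-s,c],"Fx",st["ft_force"][:2]@[c,s])
E
python3 -m handwheel '[0.5,-0.05,0,0,0,0,0, 0.5,-0.1,0,0,0,0,0, 0.5,-0.1,0,0,0,0,0, 0.5,-0.1,0,0,0,0,0]'
python3 - <<'E'
from h import *
c,s=np.cos(JIG[2]),np.sin(JIG[2])
st=read_state();d=st["position"][:2]-np.array(JIG[:2]);print("jig x,y",d@[c,s],d@[-s,c],"Fx",st["ft_force"][:2]@[c,s])
im=read_camera("scene");crop(im,110,180,235,330,4,"p9s.png")
im=read_camera("top");crop(im,295,105,375,205,5,"p9t.png")
E
```

```text
t: 17.32
position: [0.4775, -0.192, 0.0251]
tool_rot: [[-0.98, 0.199, -0.001], [0.199, 0.98, -0.0], [0.001, -0.001, -1.0]]
ft_force: [-4.2, 0.3, 2.0]
grip_width: 0.0213
jig x,y -0.08667633900034798 -0.0013718559082766728 Fx -4.169745224003423
t: 17.82
position: [0.4809, -0.1927, 0.0251]
tool_rot: [[-0.98, 0.199, -0.002], [0.199, 0.98, -0.0], [0.002, -0.001, -1.0]]
ft_force: [-6.5, 0.9, 3.9]
grip_width: 0.0216
jig x,y -0.08315710503720979 -0.0013466104521954237 Fx -6.561230674912553
```

View pics/p9s.png

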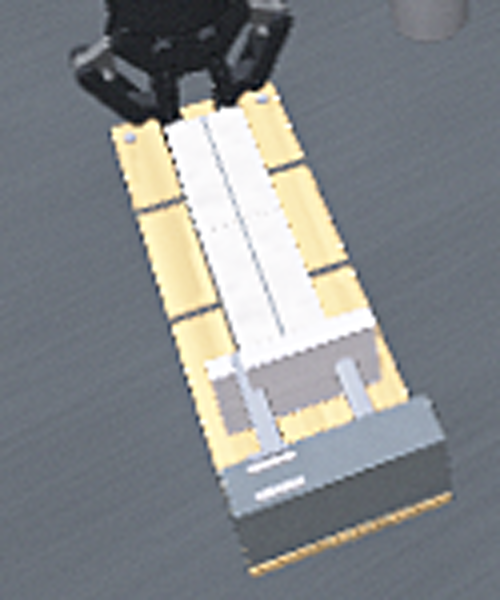

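View pics/p9t.png

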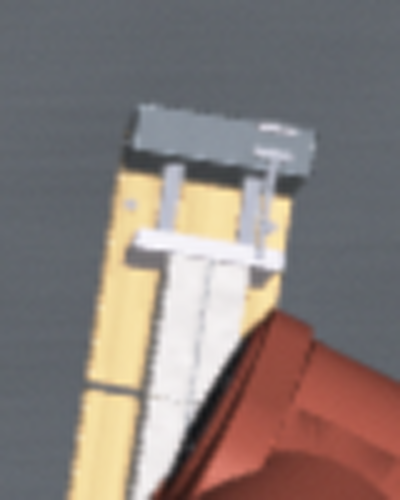

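```bash
python3 -m handwheel '[0.5,-0.05,0,0,0,0,0, 0.5,-0.1,0,0,0,0,0, 0.5,-0.15,0,0,0,0,0, 0.5,-0.2,0,0,0,0,0, 0.5,-0.2,0,0,0,0,0, 0.5,-0.2,0,0,0,0,0]'
cat > m.py <<'E'
from h import *
import sys
c,s=np.cos(JIG[2]),np.sin(JIG[2])
st=read_state();d=st["position"][:2]-np.array(JIG[:2]);print("jig x,y",d@[c,s],d@[-s,c],"Fx",st["ft_force"][:2]@[c,s])
n=sys.argv[1]
a=read_camera("scene");b=read_camera("top")
cv2.imwrite(f"pics/s{n}.png",a[...,::-1]);cv2.imwrite(f"pics/t{n}.png",b[...,::-1])
a=cv2.resize(a[220:330,130:230],None,fx=4,fy=4,interpolation=cv2.INTER_CUBIC)
b=cv2.resize(b[110:165,310:368],None,fx=8,fy=8,interpolation=cv2.INTER_CUBIC)
# predicted plate front-top edge for several displacements
for q,col in((.012,(255,0,0)),(.02,(0,160,0)),(.028,(0,0,255))):
    for im,cam,o,k in((a,"scene",(130,220),4),(b,"top",(310,110),8)):
        P=(proj(cam,pts(*JIG,[(.1+q,-.045,.066),(.1+q,-.028,.066),(.1+q,.028,.066),(.1+q,.045,.066)]))-o+.5)*k-.5
        P=P.round().astype(int).tolist(); cv2.line(im,P[0],P[1],col,1);cv2.line(im,P[2],P[3],col,1)
H=440
cv2.imwrite(f"pics/m{n}.png",np.hstack([a[:H],b[:H]])[:,:800+100][...,::-1][:,:800] if 0 else np.hstack([a[:H,:340],b[:H,:460]])[...,::-1])
E
python3 m.py 1
```

```text
t: 18.68
position: [0.4874, -0.1938, 0.0249]
tool_rot: [[-0.98, 0.199, -0.005], [0.199, 0.98, 0.0], [0.005, -0.001, -1.0]]
ft_force: [-10.5, 0.9, 6.8]
grip_width: 0.0213
jig x,y -0.07659183115291526 -0.0012013886019458314 Fx -10.46907094945009
```

View pics/m1.png

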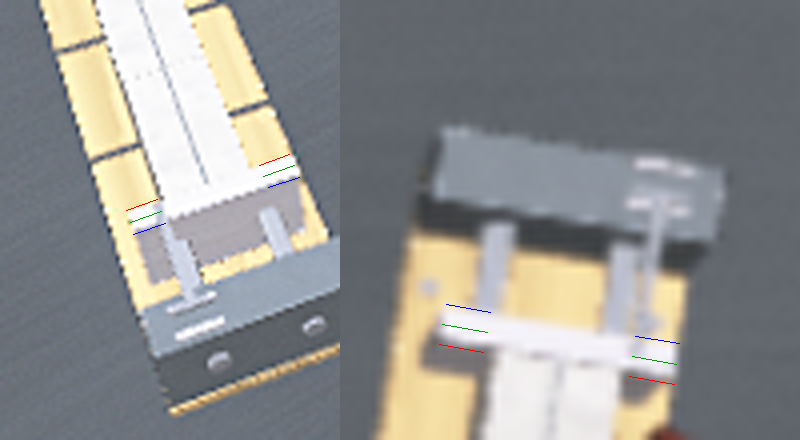

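```bash
python3 -m handwheel '[0.5,-0.05,0,0,0,0,0, 0.5,-0.1,0,0,0,0,0, 0.5,-0.15,0,0,0,0,0, 0.5,-0.15,0,0,0,0,0, 0.5,-0.15,0,0,0,0,0, 0.5,-0.15,0,0,0,0,0]'
python3 m.py 2
```

```text
t: 19.52
position: [0.4922, -0.1947, 0.0247]
tool_rot: [[-0.98, 0.199, -0.007], [0.199, 0.98, 0.001], [0.007, -0.001, -1.0]]
ft_force: [-14.8, 1.9, 9.2]
grip_width: 0.0217
jig x,y -0.07168611918499337 -0.0011236908911282293 Fx -14.899145358299936
```

View pics/m2.png

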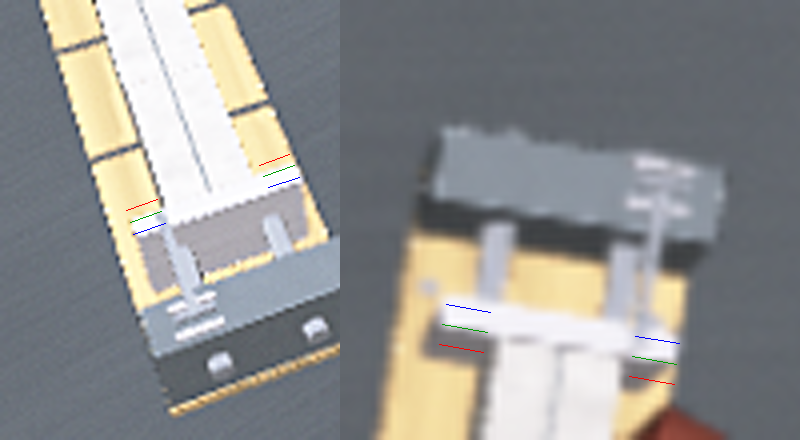

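The pointer sits midway between the ridges and the plate edge is on the 20 mm line in both views. I'll hold for 1 s to check it stays steady and look at the whole scene.

```bash
python3 -m handwheel '[0.5,0,0,0,0,0,0, 0.5,0,0,0,0,0,0, 0.5,0,0,0,0,0,0, 0.5,0,0,0,0,0,0, 0.5,0,0,0,0,0,0, 0.5,0,0,0,0,0,0, 0.5,0,0,0,0,0,0, 0.5,0,0,0,0,0,0]'
python3 m.py 3; python3 -c "
import cv2
cv2.imwrite('pics/c3.png',cv2.resize(cv2.imread('pics/s3.png')[130:330,110:330],None,fx=3,fy=3,interpolation=2))"
```

```text
t: 20.62
position: [0.4922, -0.1947, 0.0247]
tool_rot: [[-0.98, 0.199, -0.007], [0.199, 0.98, 0.001], [0.007, -0.001, -1.0]]
ft_force: [-14.4, 1.5, 7.7]
grip_width: 0.0212
jig x,y -0.071680340539786 -0.0011295997455575137 Fx -14.387496502070304
```

View pics/m3.png

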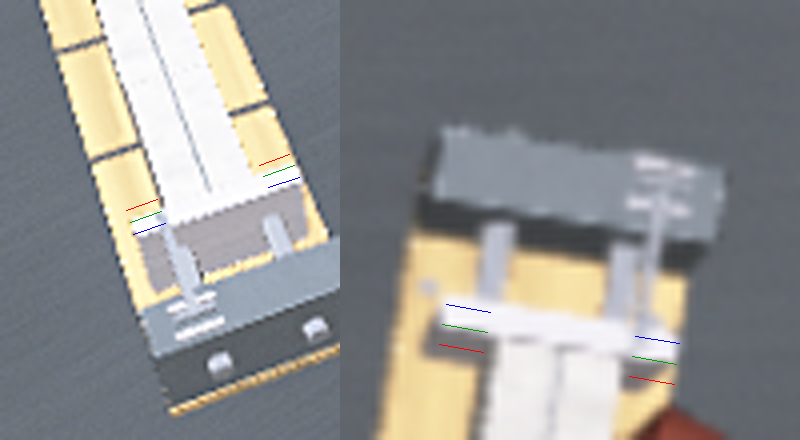

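View pics/c3.png

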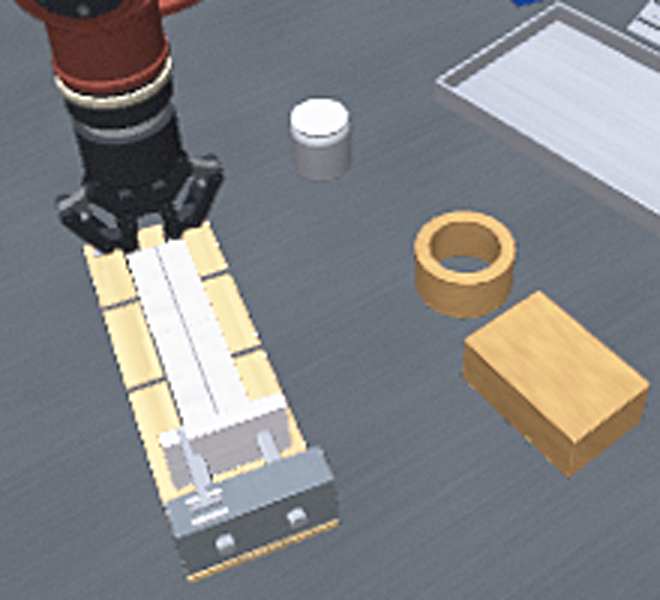

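```bash
python3 -c "
from station import *
print(finish_job())"
```

```text
the job is handed in; nothing more can be done
None
```

The job is handed in with both white cartons lying flat on the jig, end to end on its middle line. The gripper's two fingers are holding the row pressed against the spring stop from behind.

- **Stop position:** before hand-in I held the push for 1 s and nothing moved. In both cameras the pointer was about midway between the ridges and the plate about 19–20 mm back. The arm position gives about 19 mm. The stop was never pushed near the end of its travel.
- **Row:** the front carton measured about 2 mm off the middle line and under 1° askew before pressing. In the last picture the row is straight.
- **Force reading that disagrees:** the wrist read about 14.5 N along the row, against the 10 N the spring should give at 20 mm. I put the extra down to the cartons dragging on the bed, with the fingers also pressing down on the rear carton at about 8 N. I went by the pointer and plate position rather than the wrist force.
- **Other items:** in the last picture the tape roll, tin and brown carton look untouched.

The robot's clock stood at about 21 s of the 67 s allowed.

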